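# Draw a split panel together in a turnbuckle press

## Robot

A 6-joint arm with a two-finger parallel gripper is mounted at the origin on a cart in front of the work surface, level with it; the furniture and walls round the work are solid. World frame = base frame: x ahead of the robot, y to its left, z up, the work surface at z = 0. Lengths are in m, angles in rad, forces in N, time in s.
With the tool pointing down it reaches from about 0.35 to 0.775 m from the base axis. Payload 5.5 kg.
Tool frame: the origin (TCP) lies midway between the tips of the shut fingers; the grasp point (between the pads) lies 19 mm behind it; z points along the fingers, y is the line along which they close (so a half turn about z gives the same grasp; the last joint's range is limited). The gripper opens to 85 mm and grips with 20 to 120 N. Pads are 22 mm wide; open, the fingers measure 114 mm over their backs; the gripper's body (76 mm by 85 mm) begins 54 mm behind the grasp point. The pads swing forward as they close: fully open they stand 13 mm farther back than shut.
Start: joints at [-0.14, 0.313, 0.046, 1.304, 0, 1.431], TCP at [0.575, -0, 0.231] pointing down, gripper open.
Joint ranges: [-2.76, 2.76], [-0.86, 1.69], [-1.03, 1.26], [-2.2, 2.34], [-1.47, 1.5], [-3.14, 3.14]. Speed limits (rad/s): [2.57, 2.57, 3.14, 3.14, 3.14, 3.14].

## Interface

Orientations are given as a unit quaternion [w, x, y, z].
In Python, from workcell import env gives the robot as it stands.
- The arm moves only by the tool move_arm, never from a script. Its argument "targets" is a list of rows, each a list of 3 entries, a list of its own where there are three numbers: the shift along the tool's x, y, z in mm, then the turn, a rotation vector about the tool's x, y, z in units of 10 degrees (1.0 is 10 degrees), then the closure, from -1 (fully open) to 1 (shut). In form: [[[dx, dy, dz], [ax, ay, az], gripper], ...]. A call has 1 to 5 rows; each row is the pose to reach, as a shift and turn from the pose commanded when the call began, along the tool's axes at that moment; what a row does not reach only later rows make up. A row lasts 1/8 s, in which the tool goes at most 62.5 mm and 10.7 degrees, less where a joint would pass 70% of its speed; a pose out of reach is approached as far as the arm can. A call with a gripper value outside its range is refused whole. The fingers move at their own pace and stop on an object; "squeeze" is the grip in N (left out, the last holds). Time passes only in rows, so rows that repeat a pose let the fingers close. It gives the time, the measured TCP pose, the force, the opening and the grip force at its end, in the units of the state.
- env.get_state(): the state, without advancing time (a new reading comes with each control period).
- env.read_camera(name): name is "scene" or "side" or "wrist"; returns a dict with "pixels" (384x512x3 uint8, red, green, blue), "fovy" (degrees; the focal length in pixels is half the picture's height over the tangent of half this angle, whatever the lens; pixels are square), "cx", "cy" (the principal point, pixels), "dist_coeffs" ([k1, k2, p1, p2, k3] as OpenCV has them; the pictures are not rectified), "extrinsics" (4x4, takes a point from world to camera coordinates); the wrist camera has in their place "mount" (4x4, takes a point from camera to tool coordinates, whose origin is the TCP and whose axes are the flange's). Camera axes: x right, y up, looking along -z (the intrinsics and any distortion apply to the point x, -y, -z); pixel columns grow to the right and rows downward; lengths in m; the calibration is good to about 2 mm. A picture is of the moment at which its call begins: read the wrist's pose just before it. There is no depth.
- env.hand_in(): hands the job in; it is judged then, once.
Trained networks look in a picture, given as the dict that the camera call returned (one of the last four; its "shot" number tells which), for a name from the list of things; names that differ only in an ending like _2 or _b are one class to them, and where a whole thing is asked for, a point or a joint stands for the part that bears it (a point fixed in the world has none). Each returns a list of dicts, best first, with "confidence" (0 to 1); they miss things now and then, are a little off and sometimes report something else, mostly with a low value. They report only what shows in the picture. A call takes as long as a camera call.
- env.spot_in(thing, picture): "centre" ([x, y, z] in m, in world coordinates, good to about 4 mm: the middle of the surface that is visible of it).
- env.regions_of(thing, picture): "mask" (384x512 bool, what is visible of it).
- env.landmark_of(thing, picture): "centre" ([x, y, z] in m, in world coordinates, good to about 4 mm: a listed point, or the origin of a listed thing).
The state is a dict: "clock": time; "joint_pos": joint angles; "qvel": joint speeds; "tau": joint torques, N m; "tcp_pos": TCP position; "orientation": TCP orientation; "wrist_force": force on the tool from outside, world axes, zero at the start; "ft_torque": the same for the moment, N m; "finger_gap": finger opening in m; "grip_force": force on a finger pad.
Only numpy, scipy, OpenCV 4.12 (cv2) and the standard library are available. Lean on these libraries where they do the work, as an engineer would, in place of code of your own. Each camera call takes 0.05 s, during which the arm holds its last target. There are 200 camera calls.

## Task

First throw the press's orange brake lever over, away from you, to free the jaws, then slide the left half of the split painted panel straight in until it is fully home against the steel fence beside the right half. Then close the split by pushing the turnbuckle's bars over the top, away from you, one after another, until both jaws hold the two halves firmly together, and pull the brake lever all the way back toward you to lock it. Never turn the turnbuckle while the brake is on, do not crush the panel, leave the bottle, tub, tape and jar standing where they are, and let go of everything.

Things in the scene. Friction and masses are not known exactly. Their poses are not given: they have to be found in the camera images.
- press: Fixed press. Frame: origin on the table under its middle, +x away from the robot, +y left, z up. Aluminium plate 10 mm thick, x -130 to 100 mm, |y| < 105 mm (172 mm for x > -25 mm). Steel fence on it, 110 mm long in y, top 28 mm above the table, near face at x = 0: the halves belong against it. Two blue bearing posts at x = 65, y = +-52 mm, 10 mm thick, up to z = 123 mm.
- turnbuckle_mid (a point): Centre of the turnbuckle's brass barrel (84 mm long, 39 mm thick at most), at x = 65, y = 0, z = 100 mm of the press; its axis is level, along the press's y. Four steel bars, 10 mm thick, stand out 90 degrees apart in the plane y = 0 of the press, each ending 65 mm from the axis in a 16 mm ball (one red, three black).
- turnbuckle (a joint): Angle, rad. 0: red ball straight up; positive: the top turns away from the robot. Range 0 to 7.2, starts 0 to 0.9. Opposite threads: each rad moves both jaws inward 2.86 mm. The halves meet near 5.2; it comes up hard and tight near 5.27. Friction 0.15 N m: it stays where it is left. The bars are polished (friction coefficient 0.2).
- brake (a joint): Angle of the brake lever, rad, 0 to 1. At 0 it leans 0.5 rad toward the robot: jaws locked. At 1 it leans 0.5 rad away: free. It stays where it is left and takes about 1 N at the knob. The brake is not felt at the turnbuckle, but turning with the brake on is a fault. Starts near 0.
- brake_tip (a point): Centre of the orange ball knob (26 mm diameter) at the end of the 80 mm brake lever, 10 mm thick. The lever's pivot, parallel to the press's y, is at x = 0, y = -143, z = 32 mm of the press, on a grey block 70 x 50 x 25 mm.
- half_left: Left half of a split painted wooden panel (dark wood, gilt edge, picture with a house), 80 mm in its x, 70 mm in its y, 20 mm thick, 0.25 kg, loose, flat on the base plate. Origin at the centre of its underside, axes like the press's. It starts 25 to 45 mm short of the fence; home, its origin is at x = -40 mm of the press.
- half_right: Right half of the panel (picture with a tree), same size and origin; it starts within 1 mm of the fence, with a gap of 8 to 16 mm to the left half's side. The halves touch when their origins are 70 mm apart in y.
- jaw_left: Left jaw, moves only with the turnbuckle: grey cork-faced arm along the panel's left, 21 mm thick, x -82 to 92 mm of the press, z 11 to 37 mm, with a column at x = 65 mm up to z = 118 mm. Origin on the table at the inner (cork) face, which lies at y = +85 mm of the press less 2.86 mm per rad of the turnbuckle.
- jaw_right: Right jaw, the mirror image (cork face at y = -85 mm, moving to +y).
- amber_bottle: Brown glass bottle with a black cap, 70 mm wide, 142 mm high, standing; origin under its centre. Leave it.
- tub: Grey tub, 70 mm wide, 80 mm high, standing; origin under its centre. Leave it.
- tape: Roll of paper tape, 62 mm wide, 48 mm high; origin under its centre. Leave it.
- red_jar: White jar with a red lid, 115 mm wide, 129 mm high; origin under its centre. Leave it.

How it is judged:
By the outcome, as a careful person would: the job done as asked, in the order asked, and still so for the second after the job is handed in, with the robot touching nothing.
It also fails if it takes over 54 s, if anything falls off the work surface, if the arm or the gripper's body presses on something with over 40 N, if the wrist force passes 120 N, or if a joint passes its speed limit or range.

## Working session

There is one attempt and no reset: what is moved stays moved. The work goes in short steps, Python scripts to look and compute and a tool call to move; the robot and the scene stay as the last step left them, time stands still between calls to the robot, and variables do not carry over. Pictures are saved under pics/ and viewed, at most 10 in all, crops included, and the job is handed in when it is done.

Besides the shell and the picture viewer there is one more tool, called after "Call:" as a command line: name --argument value ..., lists and objects as JSON in quotes. move_arm: Moves the arm, as the interface text tells. Its arguments: {"type":"object","properties":{"targets":{"type":"array","items":{"type":"array"}},"squeeze":{"type":"number"}},"required":["targets"]}

```bash
ls; mkdir -p pics; python3 - <<'E'
from workcell import env
import cv2,numpy as np
s=env.get_state();print({k:np.round(v,3).tolist() for k,v in s.items()})
for c in ["scene","side"]:
    p=env.read_camera(c);cv2.imwrite(f"pics/{c}0.png",p["pixels"][:,:,::-1])
    for t in ["press","turnbuckle_mid","brake_tip","half_left","half_right","jaw_left","jaw_right","amber_bottle","tub","tape","red_jar"]:
        r=env.landmark_of(t,p); print(c,t,[(np.round(x["centre"],4).tolist(),round(x["confidence"],2)) for x in r[:2]])
E
```

```text
pics
{'clock': 0.0, 'joint_pos': [-0.14, 0.314, 0.045, 1.304, -0.0, 1.431], 'qvel': [0.0, -0.001, -0.001, 0.001, 0.0, 0.002], 'tau': [-0.003, -48.063, 29.853, 0.02, -0.0, -0.0], 'tcp_pos': [0.574, 0.0, 0.23], 'orientation': [-0.001, 0.707, 0.707, -0.001], 'wrist_force': [-0.207, 0.097, -0.383], 'ft_torque': [-0.072, 0.015, 0.078], 'grip_force': 0.0, 'finger_gap': 0.085}
scene press [([0.6012, 0.0739, -0.0016], 0.82)]
scene turnbuckle_mid []
scene brake_tip [([0.56, -0.064, 0.1063], 0.44)]
scene half_left [([0.5317, 0.1211, 0.0111], 0.79)]
scene half_right [([0.5591, 0.0361, 0.0093], 0.73)]
scene jaw_left [([0.61, 0.157, 0.0002], 0.63)]
scene jaw_right [([0.5936, -0.0107, 0.0027], 0.85)]
scene amber_bottle [([0.5822, 0.4281, 0.0009], 0.82)]
scene tub [([0.473, -0.1206, -0.0032], 0.6), ([0.5605, -0.0657, 0.105], 0.28)]
scene tape [([0.7828, -0.0688, -0.0032], 0.69)]
scene red_jar [([0.4852, 0.4476, -0.001], 0.56)]
side press []
side turnbuckle_mid [([0.6693, 0.0705, 0.0994], 0.9)]
side brake_tip [([0.5571, -0.069, 0.1058], 0.65)]
side half_left [([0.53, 0.1157, 0.0038], 0.67)]
side half_right [([0.5643, 0.0377, 0.0107], 0.56)]
side jaw_left [([0.6076, 0.1552, 0.0014], 0.91), ([0.582, 0.429, -0.0005], 0.58)]
side jaw_right [([0.5971, -0.0119, -0.0011], 0.9)]
side amber_bottle [([0.5839, 0.4262, -0.0007], 0.57)]
side tub [([0.467, -0.1179, -0.0015], 0.93)]
side tape [([0.7788, -0.07, -0.0008], 0.63), ([0.608, 0.1542, 0.0009], 0.5)]
side red_jar [([0.4869, 0.4511, -0.0073], 0.94)]
```

View pics/scene0.png

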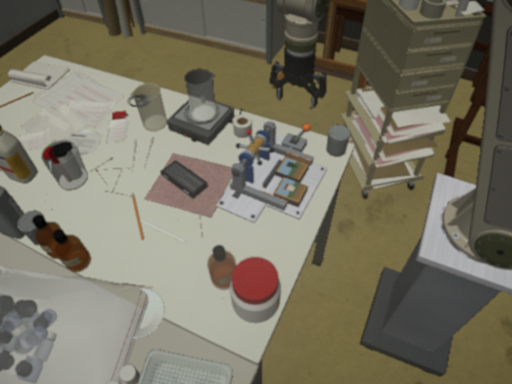

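View pics/side0.png

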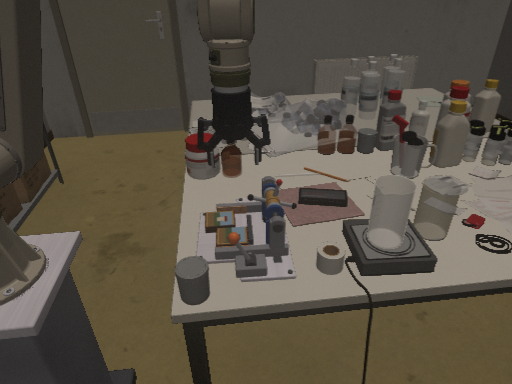

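The side view shows the red ball at about (278,182), the brake knob at (234,238), the left half at (220,218) and the right half at (234,236). In the scene view the press sits at (270,175) and the tub at (338,138). Next I'll fit the press pose from all landmarks, adding a wrist view.

```bash
cat > h.py <<'E'
from workcell import env
import cv2,numpy as np
from scipy.optimize import least_squares
from scipy.spatial.transform import Rotation as R
def look(c,name=None):
    s=env.get_state();p=env.read_camera(c)
    if name: cv2.imwrite(f"pics/{name}.png",p["pixels"][:,:,::-1])
    if c=="wrist":
        T=np.eye(4);q=s["orientation"];T[:3,:3]=R.from_quat([q[1],q[2],q[3],q[0]]).as_matrix();T[:3,3]=s["tcp_pos"]
        p["E"]=np.linalg.inv(T@np.array(p["mount"]))
    else: p["E"]=np.array(p["extrinsics"])
    return p
def proj(p,X):
    X=np.atleast_2d(X);c=X@p["E"][:3,:3].T+p["E"][:3,3];c=c*[1,-1,-1]
    f=192/np.tan(np.radians(p["fovy"])/2)
    K=np.array([[f,0,p["cx"]],[0,f,p["cy"]],[0,0,1.]])
    return cv2.projectPoints(c,np.zeros(3),np.zeros(3),K,np.array(p["dist_coeffs"],float))[0][:,0]
def lm(p,t):
    r=env.landmark_of(t,p);return (np.array(r[0]["centre"]),r[0]["confidence"]) if r else (None,0)
E
python3 - <<'E'
from h import *
obs=[]
for c in ["wrist","side","scene"]:
    p=look(c,c+"1")
    for t in ["press","turnbuckle_mid","brake_tip","half_left","half_right","jaw_left","jaw_right"]:
        x,k=lm(p,t)
        if k>.3: obs.append((t,x)); print(c,t,np.round(x,4),round(k,2))
def model(v):
    x,y,a,b,hl,hy,ry,th=v
    j=.085-.00286*th
    return dict(press=(0,0,0),turnbuckle_mid=(.065,0,.1),brake_tip=(.08*np.sin(b-.5),-.143,.032+.08*np.cos(b-.5)),half_left=(hl,hy,.01),half_right=(-.0405,ry,.01),jaw_left=(0,j,0),jaw_right=(0,-j,0))
def res(v):
    m=model(v);c,s=np.cos(v[2]),np.sin(v[2]);o=[]
    for t,x in obs:
        q=m[t];o+=[v[0]+c*q[0]-s*q[1]-x[0],v[1]+s*q[0]+c*q[1]-x[1]]
    return np.array(o)/.004
r=least_squares(res,[.6,.074,-.08,0,-.075,.045,-.038,.3],loss="soft_l1",bounds=([-1,-1,-1,0,-.1,0,-.1,0],[1,1,1,.1,0,.1,0,.9]))
print(np.round(r.x,4),r.cost)
E
```

```text
wrist press [6.04e-01 7.35e-02 2.00e-04] 0.56
wrist turnbuckle_mid [0.6688 0.0719 0.101 ] 0.62
wrist half_left [0.5364 0.1155 0.0078] 0.79
wrist half_right [0.5585 0.0372 0.0061] 0.89
wrist jaw_left [0.607  0.155  0.0011] 0.68
wrist jaw_right [ 0.6012 -0.0128  0.004 ] 0.58
side press [0.6055 0.072  0.0025] 0.98
side turnbuckle_mid [0.6697 0.0702 0.0982] 0.95
side brake_tip [ 0.5611 -0.0651  0.1016] 0.68
side half_left [0.5293 0.1197 0.0069] 0.64
side half_right [0.5602 0.0385 0.0099] 0.86
side jaw_left [ 0.6085  0.1556 -0.0016] 0.92
side jaw_right [ 0.5979 -0.0139 -0.0032] 0.57
scene press [ 0.6018  0.0728 -0.0019] 0.81
scene turnbuckle_mid [0.67   0.0733 0.1002] 0.96
scene brake_tip [ 0.6062  0.1538 -0.0008] 0.64
scene half_left [ 0.7829 -0.0693 -0.0012] 0.74
scene half_right [0.5575 0.0357 0.0133] 0.77
scene jaw_left [ 0.6084  0.1591 -0.002 ] 0.84
scene jaw_right [0.5311 0.1181 0.0085] 0.38
[ 0.6032  0.0744 -0.0599  0.1    -0.0687  0.0361 -0.0399  0.6484] 221.01568298142337
```

View pics/wrist1.png

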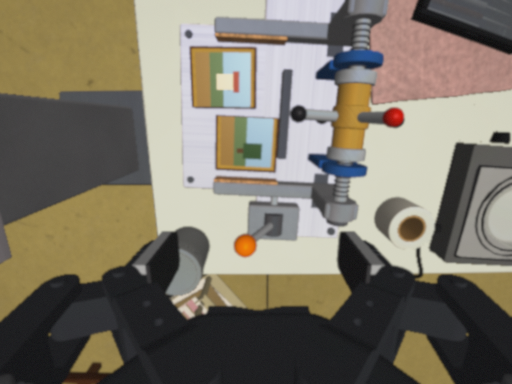

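The wrist view shows the red ball at (395,117), a black ball at (298,113), the brake knob at (245,245), the left half spanning (191,47) to (256,109), and the fence at x≈283. I'll refine the pose from these pixels.

```bash
python3 - <<'E'
from h import *
p=look("wrist")
p2=look("side")
hsv=lambda p:cv2.cvtColor(p["pixels"],cv2.COLOR_RGB2HSV)
def blob(p,lo,hi,box):
    x0,y0,x1,y1=box;m=cv2.inRange(hsv(p),lo,hi)[y0:y1,x0:x1];ys,xs=np.nonzero(m);return [xs.mean()+x0,ys.mean()+y0,len(xs)]
kn=blob(p,(5,180,150),(20,255,255),(225,225,270,265));rd=blob(p,(0,150,60),(4,255,255),(375,95,415,140))
kn2=blob(p2,(3,150,100),(20,255,255),(222,228,246,250));print(kn,rd,kn2)
def pts(v):
    x,y,a,th,hx,hy,ha,rx,ry,b=v
    h=[(-.04,.035),(.04,.035),(.04,-.035),(-.04,-.035)]
    L=[(hx+np.cos(ha)*u-np.sin(ha)*w,hy+np.sin(ha)*u+np.cos(ha)*w,.03) for u,w in h]
    Rr=[(rx+u,ry+w,.03) for u,w in h]
    ball=lambda t:(.065+.065*np.sin(t),0,.1+.065*np.cos(t))
    P=L+Rr+[(0,.055,.028),(0,-.055,.028),(-.13,.105,.01),(-.13,-.105,.01),ball(th),ball(th-np.pi/2),(.08*np.sin(b-.5),-.143,.032+.08*np.cos(b-.5))]
    P=np.array(P);c,s=np.cos(a),np.sin(a)
    return P@np.array([[c,s,0],[-s,c,0],[0,0,1]])+[x,y,0]
uv=np.array([(192,47),(256,48),(255,109),(191,109),(217,115),(280,118),(276,172),(215,169),(284.5,70),(279.5,157),(181,25),(183,187),rd[:2],(298,113),kn[:2]])
def res(v):
    P=pts(v);return np.r_[(proj(p,P)-uv).ravel(),proj(p2,P[14])[0]-kn2[:2]]
r=least_squares(res,[.603,.074,-.06,.5,-.073,.045,0,-.04,-.038,.05],loss="soft_l1")
print(np.round(r.x,4),r.cost);print(np.round(r.fun.reshape(-1,2),1).tolist())
E
```

```text
[np.float64(244.82175226586102), np.float64(245.04229607250755), 331] [np.float64(393.1949458483754), np.float64(117.03610108303249), 277] [np.float64(233.4), np.float64(236.12307692307692), 65]
[ 0.605   0.0724 -0.0502  0.1494 -0.0745  0.0391  0.0315 -0.0422 -0.038
  0.0207] 16.656743823193572
[[-3.1, 0.0], [0.4, 0.1], [0.4, 0.5], [0.3, -0.6], [-0.8, -0.6], [-0.1, -0.3], [0.2, 0.5], [0.6, 0.5], [0.5, -1.5], [-0.8, 1.8], [0.1, -2.6], [1.1, 0.6], [0.2, 0.1], [-8.2, 0.6], [0.6, -0.5], [-0.4, 1.1]]
```

Call:
move_arm --targets '[[[-30,-30,0],[0,0,-1],1],[[-68,-59,0],[0,0,-2],1],[[-68,-59,30],[0,0,-3],1],[[-68,-59,60],[0,0,-4],1],[[-68,-59,90],[0,0,-5],1]]' --squeeze 30

```text
clock: 3.12
tcp_pos: [0.5161, -0.0683, 0.1407]
orientation: [0.0, 0.34, 0.941, 0.0]
wrist_force: [0.5, -0.2, 0.7]
finger_gap: 0.0001
grip_force: 0.0
```

Call:
move_arm --targets '[[[0,0,25],[0,0,-1],1],[[0,0,49],[0,0,-2],1],[[0,0,49],[0,0,-3],1],[[0,0,49],[0,0,-3.685],1],[[0,0,49],[0,0,-3.685],1]]'

```text
clock: 3.75
tcp_pos: [0.5161, -0.0681, 0.0923]
orientation: [0.0, 0.028, 1.0, -0.0]
wrist_force: [-0.5, -0.3, -0.6]
finger_gap: 0.0003
grip_force: 0.0
```

Call:
move_arm --targets '[[[-18,0,0],[0,0,0],1],[[-38,0,0],[0,0,0],1],[[-58,0,0],[0,0,0],1],[[-78,0,0],[0,0,0],1],[[-92,0,0],[0,0,0],1]]'

```text
clock: 4.38
tcp_pos: [0.6082, -0.073, 0.0921]
orientation: [-0.0, 0.029, 1.0, 0.0]
wrist_force: [-1.0, -0.7, -1.3]
finger_gap: 0.0001
grip_force: 0.6
```

Call:
move_arm --targets '[[[-3,0,0],[0,0,0],1],[[-6,0,0],[0,0,0],1]]'

```text
clock: 4.62
tcp_pos: [0.6101, -0.0731, 0.0918]
orientation: [-0.004, 0.028, 1.0, -0.0]
wrist_force: [-12.7, -0.1, 7.9]
finger_gap: -0.0
grip_force: 6.8
```

Call:
move_arm --targets '[[[40,0,-20],[0,0,0],1],[[70,45,-60],[0,0,0],0.4],[[105,90,-60],[0,0,0],0.3],[[135,140,-60],[0,0,0],0.3],[[154,180,-60],[0,0,0],0.3]]'

```text
clock: 5.25
tcp_pos: [0.4685, 0.1163, 0.1529]
orientation: [0.001, 0.028, 1.0, 0.0]
wrist_force: [0.4, 0.9, 0.2]
finger_gap: 0.0301
grip_force: 0.0
```

```bash
python3 - <<'E'
from h import *
p=look("wrist","wrist2")
s=env.get_state();print(s["tcp_pos"],s["finger_gap"])
for t in ["half_left","half_right","press"]: print(t,lm(p,t))
E
```

```text
[0.46618046 0.11994208 0.15278598] 0.029991049489073166
half_left (array([0.5361, 0.1152, 0.0094]), 0.86)
half_right (array([0.5578, 0.0405, 0.0083]), 0.84)
press (array([0.5361, 0.1168, 0.0132]), 0.72)
```

View pics/wrist2.png

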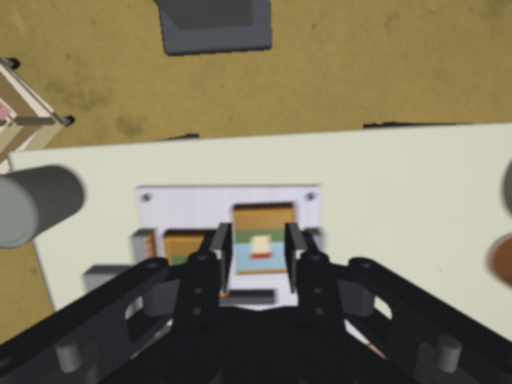

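The wrist view shows the left half between (233,205) and (294,272), slightly turned and centred between the fingers. The plate's near edge is at row 186. The fingers can go down behind the half and push.

Call:
move_arm --targets '[[[5,0,45],[0,0,0],0.3],[[5,0,90],[0,0,0],0.3],[[5,0,125],[0,0,0],0.3],[[5,0,136],[0,0,0],0.3],[[5,0,136],[0,0,0],0.3]]'

```text
clock: 6.08
tcp_pos: [0.4653, 0.1143, 0.0162]
orientation: [-0.0, 0.028, 1.0, -0.0]
wrist_force: [1.0, 0.2, -0.3]
finger_gap: 0.0301
grip_force: 0.0
```

```bash
python3 - <<'E'
from h import *
s=env.get_state();print({k:np.round(s[k],4).tolist() for k in("clock","tcp_pos","orientation","joint_pos","wrist_force","finger_gap")})
E
```

```text
{'clock': 6.075, 'tcp_pos': [0.4653, 0.1143, 0.0162], 'orientation': [-0.0003, 0.0283, 0.9996, -0.0001], 'joint_pos': [0.0732, 0.3128, -0.533, 0.7256, -0.0001, 0.1298], 'wrist_force': [1.0456, 0.1887, -0.339], 'finger_gap': 0.0301}
```

Call:
move_arm --targets '[[[-8,4,0],[0,0,0],0.3],[[-18,4,0],[0,0,0],0.3],[[-28,4,0],[0,0,0],0.3],[[-38,4,0],[0,0,0],0.3],[[-46,4,0],[0,0,0],0.3]]'

```text
clock: 6.7
tcp_pos: [0.5118, 0.1165, 0.0163]
orientation: [-0.0, 0.028, 1.0, -0.0]
wrist_force: [-3.2, 0.6, 2.3]
finger_gap: 0.0297
grip_force: 1.3
```

Call:
move_arm --targets '[[[-3,0,0],[0,0,0],0.3],[[-5,0,0],[0,0,0],0.3]]'

```text
clock: 6.95
tcp_pos: [0.5133, 0.1163, 0.0158]
orientation: [-0.003, 0.027, 1.0, -0.0]
wrist_force: [-9.9, 0.9, 8.6]
finger_gap: 0.0298
grip_force: 5.5
```

Call:
move_arm --targets '[[[-3,0,0],[0,0,0],0.3],[[-3,0,0],[0,0,0],0.3]]'

```text
clock: 7.2
tcp_pos: [0.5133, 0.1163, 0.0153]
orientation: [-0.005, 0.027, 1.0, -0.0]
wrist_force: [-15.1, 0.3, 10.6]
finger_gap: 0.0299
grip_force: 7.3
```

Call:
move_arm --targets '[[[20,0,0],[0,0,0],0.3],[[50,0,0],[0,0,0],0.3],[[60,-10,-60],[0,0,0],0.3],[[60,-30,-120],[0,0,0],1],[[60,-30,-150],[0,0,0],1]]'

```text
clock: 7.82
tcp_pos: [0.4597, 0.0886, 0.1699]
orientation: [0.003, 0.028, 1.0, -0.0]
wrist_force: [0.2, 1.1, -0.9]
finger_gap: -0.0001
grip_force: 0.0
```

```bash
python3 - <<'E'
from h import *
p=look("wrist");cv2.imwrite("pics/wrist3.png",cv2.resize(p["pixels"][130:330,110:370,::-1],None,fx=3,fy=3,interpolation=cv2.INTER_CUBIC))
E
```

```text
(no output)
```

View pics/wrist3.png

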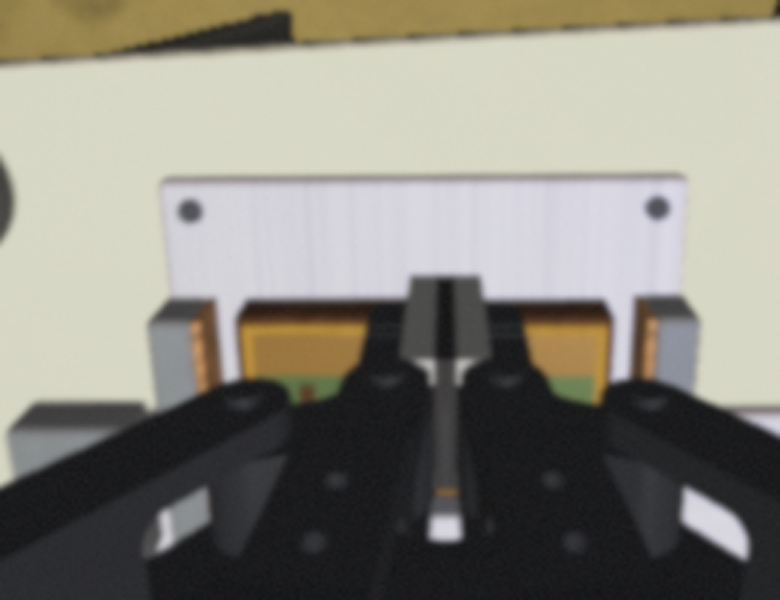

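The crop shows both halves' near edges level at row 302 (x≈243 to 610), so the left half is home. Next is the turnbuckle.

Call:
move_arm --targets '[[[-55,-3,-15],[0,0,0],1],[[-110,-6,-15],[0,0,0],1],[[-160,-8,-10],[0,0,0],1],[[-186,-8,10],[0,0,0],1],[[-186,-8,27],[0,0,0],1]]'

```text
clock: 8.5
tcp_pos: [0.6448, 0.0708, 0.1374]
orientation: [0.0, 0.028, 1.0, -0.0]
wrist_force: [-1.0, 0.4, -0.1]
finger_gap: -0.0003
grip_force: 0.0
```

```bash
python3 - <<'E'
from h import *
s=env.get_state();d=s["tcp_pos"]-np.array([.6045,.0725,0]);c,n=np.cos(-.055),np.sin(-.055)
print("press frame tcp",np.round([c*d[0]+n*d[1],-n*d[0]+c*d[1],d[2]],4))
p=look("side");cv2.imwrite("pics/side2.png",cv2.resize(p["pixels"][130:290,170:370,::-1],None,fx=4,fy=3.75,interpolation=cv2.INTER_CUBIC)[:600])
for th in (0,.2,.4,.6):
    q=np.array([.065+.065*np.sin(th),0,.1+.065*np.cos(th)]);w=[.6045+c*q[0]-n*q[1],.0725+n*q[0]+c*q[1],q[2]];print(th,(proj(p,w)[0]-[170,130])*[4,3.75])
E
```

```text
press frame tcp [0.0403 0.0005 0.1374]
0 [410.58847083 179.84367993]
0.2 [431.81196975 180.66791064]
0.4 [452.03625459 184.96836199]
0.6 [470.38251012 192.52659979]
```

View pics/side2.png

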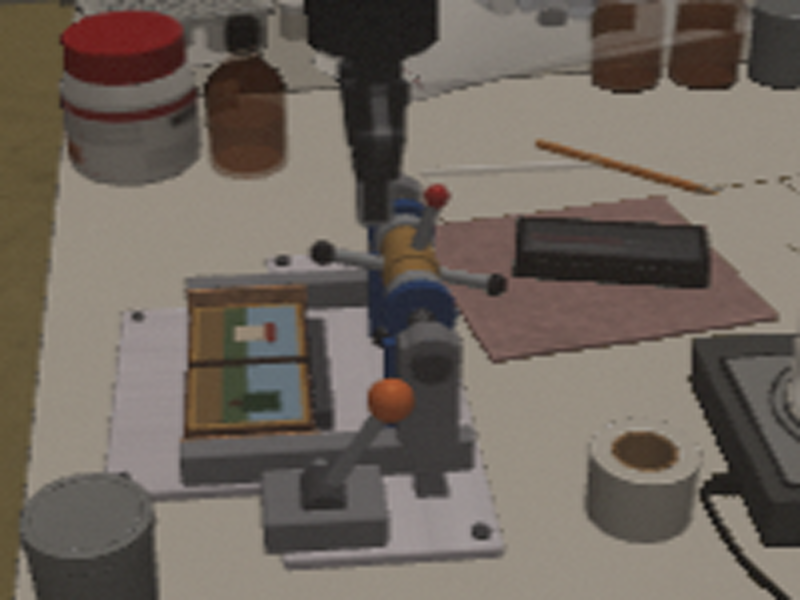

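The side crop shows the brake lever thrown over (knob at (390,400)), both halves at the fence, the red ball at (436,196) so θ is about 0.25, and the fingertip behind the bar. First stroke.

Call:
move_arm --targets '[[[-14,0,0],[0,0,0],1],[[-27,0,2],[0,0,0],1],[[-39,0,6],[0,0,0],1],[[-50,0,10],[0,0,0],1],[[-60,0,12],[0,0,0],1]]'

```text
clock: 9.18
tcp_pos: [0.7026, 0.068, 0.127]
orientation: [-0.001, 0.027, 1.0, -0.0]
wrist_force: [-4.3, 0.5, 0.8]
finger_gap: 0.0
grip_force: 1.8
```

Call:
move_arm --targets '[[[3,0,-30],[0,0,0],1],[[15,0,-60],[0,0,0],1],[[65,0,-60],[0,0,0],1],[[100,0,-55],[0,0,0],1],[[100,0,-8],[0,0,0],1]]'

```text
clock: 9.8
tcp_pos: [0.6054, 0.0737, 0.1396]
orientation: [0.005, 0.027, 1.0, 0.0]
wrist_force: [1.5, -0.4, -1.0]
finger_gap: -0.0002
grip_force: 0.0
```

Call:
move_arm --targets '[[[-16,0,0],[0,0,0],1],[[-32,0,0],[0,0,0],1],[[-48,0,0],[0,0,0],1],[[-62,0,0],[0,0,0],1],[[-74,0,2],[0,0,0],1]]'

```text
clock: 10.42
tcp_pos: [0.677, 0.0694, 0.1329]
orientation: [-0.001, 0.027, 1.0, 0.0]
wrist_force: [-4.4, -0.5, 0.9]
finger_gap: 0.0001
grip_force: 2.1
```

Call:
move_arm --targets '[[[-12,0,3],[0,0,0],1],[[-22,0,6],[0,0,0],1],[[-27,0,8],[0,0,0],1]]'

```text
clock: 10.8
tcp_pos: [0.7042, 0.0678, 0.1248]
orientation: [-0.0, 0.028, 1.0, -0.0]
wrist_force: [-3.8, -0.0, 1.7]
finger_gap: -0.0002
grip_force: 1.8
```

Force matches the expected friction. Stroke 3 the same way, then a look.

Call:
move_arm --targets '[[[3,0,-30],[0,0,0],1],[[15,0,-60],[0,0,0],1],[[65,0,-60],[0,0,0],1],[[100,0,-55],[0,0,0],1],[[100,0,-8],[0,0,0],1]]'

```text
clock: 11.42
tcp_pos: [0.6063, 0.0736, 0.1377]
orientation: [0.006, 0.027, 1.0, 0.0]
wrist_force: [1.5, -0.7, -1.0]
finger_gap: -0.0002
grip_force: 0.0
```

Call:
move_arm --targets '[[[-16,0,0],[0,0,0],1],[[-32,0,0],[0,0,0],1],[[-48,0,0],[0,0,0],1],[[-62,0,0],[0,0,0],1],[[-74,0,2],[0,0,0],1]]'

```text
clock: 12.05
tcp_pos: [0.6779, 0.0693, 0.1311]
orientation: [-0.0, 0.027, 1.0, 0.0]
wrist_force: [-4.8, 0.6, 1.6]
finger_gap: -0.0002
grip_force: 2.2
```

Call:
move_arm --targets '[[[-12,0,3],[0,0,0],1],[[-22,0,6],[0,0,0],1],[[-27,0,8],[0,0,0],1]]'

```text
clock: 12.42
tcp_pos: [0.7051, 0.0678, 0.1228]
orientation: [-0.0, 0.028, 1.0, -0.0]
wrist_force: [-4.7, -0.3, 1.6]
finger_gap: -0.0
grip_force: 2.0
```

Call:
move_arm --targets '[[[3,0,-30],[0,0,0],1],[[15,0,-60],[0,0,0],1],[[65,0,-60],[0,0,0],1],[[100,0,-55],[0,0,0],1],[[100,0,-8],[0,0,0],1]]'

```text
clock: 13.05
tcp_pos: [0.6073, 0.0736, 0.1356]
orientation: [0.005, 0.027, 1.0, 0.0]
wrist_force: [2.2, -0.5, -1.2]
finger_gap: 0.0003
grip_force: 0.0
```

```bash
python3 - <<'E'
from h import *
p=look("side");cv2.imwrite("pics/side3.png",cv2.resize(p["pixels"][130:290,170:370,::-1],None,fx=4,fy=3.75,interpolation=cv2.INTER_CUBIC)[:600])
E
```

```text
(no output)
```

View pics/side3.png

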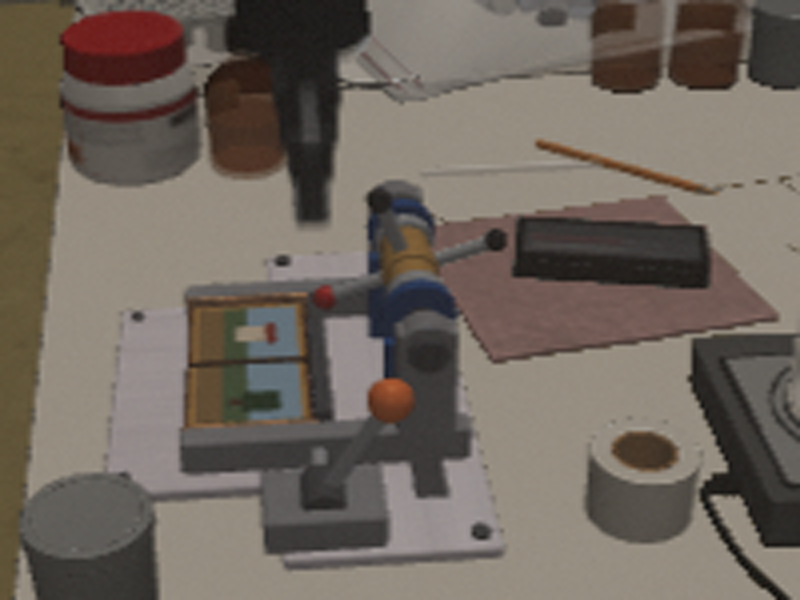

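The crop shows the red ball at (322,297) pointing toward the robot and down, the next black ball at (380,200) at about −30°, and the brake still over. Final stroke now, slowing near the end.

Call:
move_arm --targets '[[[-16,0,0],[0,0,0],1],[[-32,0,0],[0,0,0],1],[[-46,0,0],[0,0,0],1],[[-57,0,0],[0,0,0],1],[[-66,0,0],[0,0,0],1]]'

```text
clock: 13.72
tcp_pos: [0.6702, 0.0697, 0.1307]
orientation: [-0.001, 0.027, 1.0, 0.0]
wrist_force: [-5.2, -0.2, 0.8]
finger_gap: -0.0001
grip_force: 2.5
```

Call:
move_arm --targets '[[[-2,0,0],[0,0,0],1],[[-4,0,0],[0,0,0],1]]'

```text
clock: 13.98
tcp_pos: [0.6727, 0.0696, 0.1305]
orientation: [-0.003, 0.027, 1.0, -0.0]
wrist_force: [-9.9, 0.8, 1.6]
finger_gap: 0.0003
grip_force: 4.5
```

Call:
move_arm --targets '[[[-2,0,0],[0,0,0],1],[[-4,0,0],[0,0,0],1]]'

```text
clock: 14.22
tcp_pos: [0.6741, 0.0695, 0.1299]
orientation: [-0.005, 0.027, 1.0, -0.0]
wrist_force: [-15.3, -0.1, 2.5]
finger_gap: -0.0
grip_force: 7.0
```

Call:
move_arm --targets '[[[-2,0,0],[0,0,0],1],[[-2,0,0],[0,0,0],1]]'

```text
clock: 14.48
tcp_pos: [0.6752, 0.0695, 0.1298]
orientation: [-0.006, 0.027, 1.0, -0.0]
wrist_force: [-16.3, 1.4, 4.0]
finger_gap: 0.0003
grip_force: 7.6
```

Call:
move_arm --targets '[[[-2,0,0],[0,0,0],1],[[-2,0,0],[0,0,0],1]]'

```text
clock: 14.72
tcp_pos: [0.676, 0.0696, 0.1297]
orientation: [-0.007, 0.027, 1.0, -0.0]
wrist_force: [-17.8, 0.4, 4.8]
finger_gap: 0.0001
grip_force: 9.0
```

```bash
python3 - <<'E'
from h import *
p=look("wrist");cv2.imwrite("pics/wrist4.png",cv2.resize(p["pixels"][:,:,::-1],(768,576),interpolation=cv2.INTER_CUBIC))
E
```

```text
(no output)
```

View pics/wrist4.png

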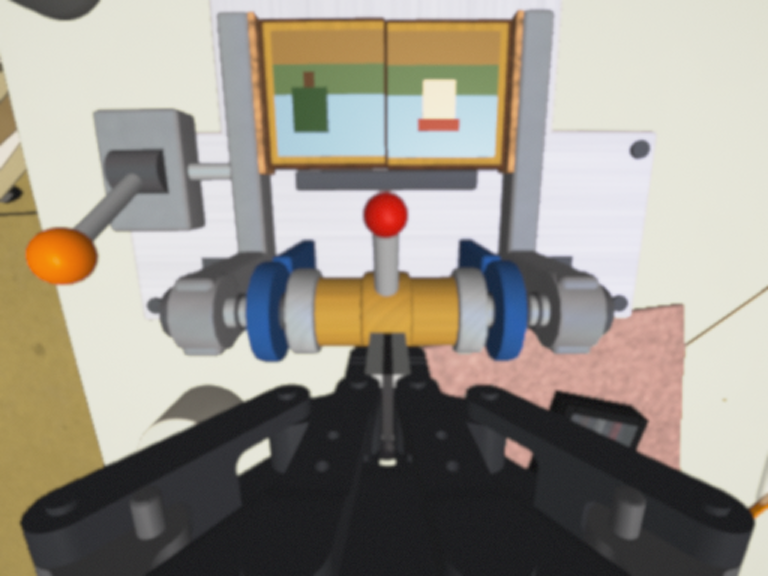

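The wrist view shows the halves touching at the seam (x≈386), both at the fence with their edges level at row 168, and both cork faces (x≈260 and 512) against the panel. I'll tighten slightly to confirm it has come up hard.

Call:
move_arm --targets '[[[-3,0,0],[0,0,0],1],[[-3,0,0],[0,0,0],1],[[-3,0,0],[0,0,0],1]]'

```text
clock: 15.15
tcp_pos: [0.678, 0.0696, 0.1298]
orientation: [-0.008, 0.027, 1.0, 0.0]
wrist_force: [-22.1, 0.8, 7.7]
finger_gap: -0.0002
grip_force: 10.9
```

```bash
cat > th.py <<'E'
from h import *
def ball(p,g=1):
    h=cv2.cvtColor(p,cv2.COLOR_BGR2HSV);m=(cv2.inRange(h,(0,150,60),(5,255,255))|cv2.inRange(h,(174,150,60),(180,255,255)))
    m=m[int(120*g):int(165*g),int(235*g):int(285*g)];ys,xs=np.nonzero(m);return np.array([xs.mean()/g+235,ys.mean()/g+120]),len(xs)/g/g
E
python3 - <<'E'
from th import *
p=look("wrist");im=np.ascontiguousarray(p["pixels"][:,:,::-1]);cv2.imwrite("pics/wrist5.png",im)
b0=ball(cv2.imread("pics/wrist4.png"),1.5);b1=ball(im);print(b0,b1)
# fit press pose/theta to this frame: fence ends (wrist4 pixels/1.5, shifted by same frame change)
a=cv2.resize(cv2.imread("pics/wrist4.png"),(512,384),interpolation=cv2.INTER_AREA)
sh=cv2.phaseCorrelate(*[np.float32(cv2.cvtColor(x[:115,100:450],cv2.COLOR_BGR2GRAY)) for x in (a,im)]);print("background shift",sh)
uv0=np.array([(296,171),(476,171),(262,19.5),(511,22.5),(266,169),(503,169)])/1.5+sh[0]
def res(v,full=False):
    x,y,al,th,hx,zc=v;c,s=np.cos(al),np.sin(al)
    P=np.array([(0,-.055,.028),(0,.055,.028),(-.08,-.07,.03),(-.08,.07,.03),(0,-.07,.03),(0,.07,.03),(.065+.065*np.sin(th),0,.1+.065*np.cos(th))])
    W=P@np.array([[c,s,0],[-s,c,0],[0,0,1]])+[x,y,zc]
    return (proj(p,W)-np.vstack([uv0,b1[0]])).ravel()
r=least_squares(lambda v:np.r_[res(v),(v[5])/.002],[.604,.072,-.055,5.25,0,0],loss="soft_l1");print(np.round(r.x,4),np.round(r.fun,1))
q=r.x.copy()
for th in (5.2,5.25,5.3,5.35): q[3]=th;print(th,res(q)[-2:])
E
```

```text
(array([257.16606498, 143.15956679]), 615.5555555555555) (array([256.33227345, 141.75834658]), 629.0)
background shift ((-0.23389139594914354, -1.0636852003476704), 0.7106263500672799)
[ 6.03400e-01  7.27000e-02 -6.12000e-02  1.00855e+01  0.00000e+00
 -2.70000e-03] [-1.2 -1.   0.4 -0.2 -1.2  0.4  0.8 -0.4  1.6  0.2 -0.4  1.3  0.1  0.
 -1.4]
5.2 [ -0.73984753 -24.30951536]
5.25 [ -0.80568638 -21.33265257]
5.3 [ -0.87344947 -17.97150839]
5.35 [ -0.94287788 -14.22378126]
```

```bash
python3 - <<'E'
from th import *
p=look("wrist")
v=(.6034,.0727,-.0612);c,s=np.cos(v[2]),np.sin(v[2])
W=lambda q:np.array(q)@np.array([[c,s,0],[-s,c,0],[0,0,1]])+[v[0],v[1],0]
print("axis",proj(p,W([(.065,0,.1),(.065,.052,.1),(.065,-.052,.1),(.0384,-.143,.1022),(0,-.143,.032)]))*1.5)
print("camera pos",np.linalg.inv(p["E"])[:3,3])
for t in ("turnbuckle_mid","brake_tip"):print(t,lm(p,t))
E
```

```text
axis [[383.44514661 308.00345046]
 [496.73264145 308.72296497]
 [270.1364457  307.19699911]
 [ 61.78934316 249.55826308]
 [143.28513248 167.28916786]]
camera pos [0.61533435 0.07335502 0.27421569]
turnbuckle_mid (array([0.6674, 0.0726, 0.0992]), 0.67)
brake_tip (array([ 0.6357, -0.069 ,  0.1034]), 0.68)
```

```bash
python3 - <<'E'
from th import *
p=look("wrist");b=ball(np.ascontiguousarray(p["pixels"][:,:,::-1]))[0]
v=(.6034,.0727,-.0612);c,s=np.cos(v[2]),np.sin(v[2])
W=lambda q:np.array(q)@np.array([[c,s,0],[-s,c,0],[0,0,1]])+[v[0],v[1],0]
off=np.array([257.3,207.3])-proj(p,W([(.065,0,.1)]))[0]
for r in (.057,.065):
  for th in (5.1,5.2,5.25,5.3,5.35,5.4,5.5): print(r,th,np.round(proj(p,W([(.065+r*np.sin(th),0,.1+r*np.cos(th))]))[0]+off-b,1))
E
```

```text
0.057 5.1 [  1.1 -13.4]
0.057 5.2 [ 0.9 -8.8]
0.057 5.25 [ 0.9 -6.1]
0.057 5.3 [ 0.8 -3. ]
0.057 5.35 [0.8 0.4]
0.057 5.4 [0.7 4.1]
0.057 5.5 [ 0.6 12.3]
0.065 5.1 [  1.1 -27.4]
0.065 5.2 [  0.9 -22.5]
0.065 5.25 [  0.9 -19.5]
0.065 5.3 [  0.8 -16. ]
0.065 5.35 [  0.7 -12.2]
0.065 5.4 [ 0.7 -8. ]
0.065 5.5 [0.5 1.6]
```

Call:
move_arm --targets '[[[15,0,-20],[0,0,0],1],[[15,0,-60],[0,0,0],1],[[10,-60,-60],[0,0,0],1],[[6,-115,-60],[0,0,0],1],[[4,-147,-50],[0,0,0],1]]'

```text
clock: 16.02
tcp_pos: [0.6758, -0.081, 0.183]
orientation: [0.003, 0.028, 1.0, -0.001]
wrist_force: [0.7, -0.2, -0.3]
finger_gap: -0.0002
grip_force: 0.0
```

Call:
move_arm --targets '[[[0,0,20],[0,0,0],1],[[0,0,40],[0,0,0],1],[[0,0,40],[0,0,0],1]]'

```text
clock: 16.4
tcp_pos: [0.6736, -0.078, 0.1399]
orientation: [-0.001, 0.028, 1.0, 0.0]
wrist_force: [-1.0, -0.3, 0.7]
finger_gap: -0.0001
grip_force: 0.0
```

Call:
move_arm --targets '[[[0,2,25],[0,0,0],1],[[0,2,48],[0,0,0],1],[[16,2,48],[0,0,0],1],[[34,2,48],[0,0,0],1],[[52,2,48],[0,0,0],1]]'

```text
clock: 17.02
tcp_pos: [0.6241, -0.0731, 0.0954]
orientation: [0.003, 0.027, 1.0, -0.001]
wrist_force: [1.5, -0.3, 0.5]
finger_gap: 0.0005
grip_force: 0.6
```

Call:
move_arm --targets '[[[16,0,0],[0,0,0],1],[[30,0,0],[0,0,0],1],[[38,0,0],[0,0,0],1],[[42,0,0],[0,0,0],1]]'

```text
clock: 17.52
tcp_pos: [0.5808, -0.0707, 0.0942]
orientation: [0.001, 0.027, 1.0, -0.0]
wrist_force: [0.4, 0.4, -2.0]
finger_gap: -0.0002
grip_force: 0.5
```

Call:
move_arm --targets '[[[3,0,0],[0,0,0],1],[[5,0,0],[0,0,0],1]]'

```text
clock: 17.77
tcp_pos: [0.5802, -0.0707, 0.0944]
orientation: [0.005, 0.027, 1.0, -0.0]
wrist_force: [14.2, 0.6, -7.7]
finger_gap: -0.0001
grip_force: 7.1
```

Against the stop at 14 N. Now back off and lift clear.

Call:
move_arm --targets '[[[-25,0,0],[0,0,0],1],[[-25,0,-40],[0,0,0],1],[[-25,0,-95],[0,0,0],1],[[30,20,-140],[0,0,0],1],[[60,40,-150],[0,0,0],1]]'

```text
clock: 18.4
tcp_pos: [0.5176, -0.0271, 0.2459]
orientation: [0.002, 0.028, 1.0, -0.0]
wrist_force: [-0.3, 0.4, -0.2]
finger_gap: 0.0002
grip_force: 0.0
```

```bash
python3 - <<'E'
from h import *
p=look("side");cv2.imwrite("pics/side4.png",cv2.resize(p["pixels"][130:290,170:370,::-1],None,fx=4,fy=3.75,interpolation=cv2.INTER_CUBIC)[:600])
print(env.get_state()["wrist_force"])
E
```

```text
[-6.52639425  3.41020879  1.21285736]
```

View pics/side4.png

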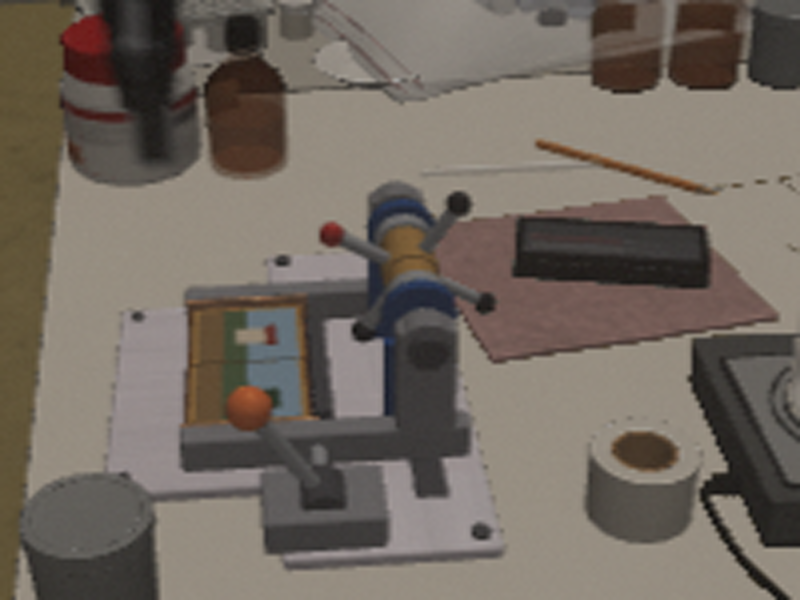

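The final side crop shows the halves closed with a thin seam (row 360), the brake knob back toward the robot at (250,408), the bars at rest, and the tub, tape, bottle and jar still standing. The gripper is clear, so I'm handing in.

```bash
python3 -c "
from workcell import env
print(env.hand_in())"
```

```text
the job is handed in; nothing more can be done
None
```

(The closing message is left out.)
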